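Cover the laid-up instrument tray

ROBOT

A 7-joint arm with a two-finger parallel gripper is mounted at the origin on a cart in front of the work surface, level with it; the furniture and walls round the work are solid. World frame = base frame: x ahead of the robot, y to its left, z up, the work surface at z = 0. Lengths are in m, angles in rad, forces in N, time in s.
With the tool pointing down it reaches from about 0.425 to 0.925 m from the base axis. Payload 6.8 kg.
Tool frame: the origin (TCP) lies at the very end of the fingers, on their centre line; the grasp point (between the pads) lies bot.grip_depth behind it (bot.grip_depth is the distance from the TCP to the grasp point, in m); z points along the fingers, y is the line along which they close (so a half turn about z gives the same grasp; the last joint's range is limited). The gripper opens to 85 mm and grips with 20 to 120 N. Pads are 22 mm wide; open, the fingers measure 114 mm over their backs; the gripper's body (76 mm by 85 mm) begins 54 mm behind the grasp point. The pads swing forward as they close: fully open they stand 13 mm farther back than shut.
Start: joints at [1.178, 0.477, 0.022, 1.555, -0.011, 1.109, -0.083], TCP at [0.19, -0.648, 0.231] pointing down, gripper open.
Joint ranges: [-2.96, 2.96], [-0.34, 2.1], [-1.41, 1.46], [0.24, 2.44], [-1.37, 4.51], [0.17, 1.92], [-2.96, 2.96]. Speed limits (rad/s): [2.39, 2.39, 3.14, 3.14, 3.14, 3.14, 3.14].

INTERFACE

Orientations are given as a unit quaternion [w, x, y, z].
In Python, from station import bot gives the robot as it stands.
- The arm moves only by the tool send_rows, never from a script. Its arguments are lists of equal length, an entry for each row: "slide": the shift along the tool's x, y, z in mm, a list of three; "roll": the turn about the tool's z in degrees; "claw": the opening, from 0 (shut) to 1 (fully open). A call has exactly 8 rows; each row is the pose to reach, as a shift and turn from the pose commanded when the call began, along the tool's axes at that moment; what a row does not reach only later rows make up. A row lasts 1/12 s, in which the tool goes at most 41.7 mm and 7.16 degrees, less where a joint would pass 70% of its speed; a pose out of reach is approached as far as the arm can. A call with a gripper value outside its range is refused whole. The fingers move at their own pace and stop on an object; "force" is the grip in N (left out, the last holds). Time passes only in rows, so rows that repeat a pose let the fingers close, or fill a call up. It gives the time, the measured TCP pose, the force, the opening and the grip force at its end, in the units of the state.
- bot.get_obs(): the state, without advancing time (a new reading comes with each control period).
- bot.read_camera(name): name is "scene" or "top" or "wrist"; returns the picture (400x640x3 uint8, red, green, blue); there is no depth.
- bot.camera_model(name): a dict with "camera_matrix" (3x3 intrinsics, pixels), "camera_from_world" (4x4, takes a point from world to camera coordinates). Camera axes: x right, y down, z forward; pixel columns grow to the right and rows downward; lengths in m; the calibration is good to about 2 mm. A picture is of the moment at which its call begins: read the wrist's pose just before it. camera_model takes no time and is no camera call; for the wrist camera it gives the pose at the moment of the call.
- bot.hand_in(): hands the job in; it is judged then, once.
The state is a dict: "t": time; "q": joint angles; "joint_vel": joint speeds; "joint_torque": joint torques, N m; "eef_pos": TCP position; "tool_rot": TCP orientation; "contact_force": force on the tool from outside, world axes, zero at the start; "torque": the same for the moment, N m; "gripper_width": opening from 0.0 (shut) to 1.0 (fully open); "grasp_force": force on a finger pad.
Only numpy, scipy, OpenCV 4.12 (cv2) and the standard library are available. Lean on these libraries where they do the work, as an engineer would, in place of code of your own. Each camera call takes 0.05 s, during which the arm holds its last target. There are 200 camera calls.

TASK

The instruments for the next patient lie ready in the open steel tray, but the cover is still on the empty tray of the same kind. Lift the cover off the empty tray by its black handle and set it on the tray with the instruments, so that it sits fully home and level with its skirt down over the rim all round. Lower it gently into place rather than dropping it, keep the instruments in their tray, and leave both trays and everything standing around them where they are.

Things in the scene. Friction and masses are not known exactly. Their poses are not given: they have to be found in the camera images.
- cover: Loose steel tray cover, rounded rectangle 198 (x) x 126 (y) mm, 0.24 kg. Origin: centre of the flat underside that rests on a tray's rim; z up; same after a half turn. Its skirt flares to 15 mm below the origin: inside 187 x 115 mm at the seat, 194 x 122 mm at the lower edge. Flat top 7 mm above the origin carries a black bar handle along x, 102 x 13 (y) x 11 mm, 23 mm free under it.
- cover_handle (a point): Centre of the cover's handle bar, 36 mm above the cover's origin; best grasped from above with the fingers on either side of the bar (13 mm, along the cover's y).
- empty_tray: Loose pressed-steel instrument tray, 182 (x) by 110 (y) mm over the rim with rounded corners (radius 24 mm), 42 mm high, 0.55 kg, empty; the cover sits on it at the start. Origin: centre of its underside; z up, x along the long side. A seated cover has its origin 42 mm above this origin.
- laid_tray: The second tray, of the same shape and size as the empty one: 182 (x) by 110 (y) mm over the rim, 42 mm high. It stands open, with three slim instruments lying in it. Origin: centre of its underside; z up, x along the long side. A seated cover has its origin 42 mm above this origin and lies parallel to it, either way round.
- forceps: Steel dressing forceps, 140 x 16 x 12 mm, lying in the open tray along its length. Origin: centre of its underside.
- curette: Hand instrument with a thick grip, 146 x 11 x 11 mm, lying in the open tray along its length. Origin: centre of its underside.
- probe: Thin steel dental probe, 146 x 14 x 9 mm, lying in the open tray along its length. Origin: centre of its underside.
- gauze_stack: Bystander: stack of gauze swabs, 78 x 78 x 30 mm, behind the trays. Origin: centre of its underside.
- tape_roll: Bystander: roll of white tape lying flat, 62 mm across, 13 mm high, in front of the gap between the trays. Origin: centre of its underside.
- kidney_dish: Bystander: open steel kidney-shaped dish, 245 x 125 x 38 mm, at the back; not one of the trays. Origin: centre of its underside.
- clipper: Bystander: hair clipper, 180 x 44 x 37 mm, lying towards the sink. Origin: centre of its underside.
- polish_paste: Bystander: round lidded pot, 54 mm across, 28 mm high, at the back. Origin: centre of its underside.
Mind the look-alikes: they are no part of the job. What is shaped like the curette but purple is not meant.

How it is judged:
On the way:
1. the cover is lifted clear of the empty tray (z of cover in the frame of empty_tray above 0.062 m and contact force between cover and empty_tray below 0.1 N), for 0.2 s.
At the end, for the whole second after the job is handed in: Cover released and still on the laid tray: centred within 7 mm, seat within 3 mm of rim height, level with the rim within 2 deg, level within 3 deg, long sides parallel within 6 deg. Instruments in that tray (50 mm of its centre, below rim). Both trays within 30 mm of their start, empty one level (horizontal distance between cover and laid_tray below 0.007 m and z of cover in the frame of laid_tray between 0.039 and 0.045 m and angle between the z axis of cover and the z axis of laid_tray, either way round below 0.035 rad and angle between each of cover, empty_tray's own z axis and vertical below 0.05 rad and angle between the x axis of cover and the x axis of laid_tray, either way round below 0.1 rad and linear speed of cover below 0.02 m/s and distance of each of laid_tray, empty_tray from where it was at the start of the episode below 0.03 m and horizontal distance between each of forceps, curette, probe and laid_tray below 0.05 m and height (world z) of each of forceps, curette, probe below 0.03 m); the robot touches nothing.
It fails at once if the cover is dropped: it falls out of the fingers' hold at more than 0.45 m/s (about 1 cm of free fall) (contact force between the fingers and cover below 0.05 N and linear speed of cover above 0.45 m/s).
It fails at once if the cover is pressed onto the tray with the instruments with more than 40 N (contact force between cover and laid_tray above 40 N).
It fails at once if a tray is tipped or lifted, by more than about 17 degrees or 20 mm (angle between any of laid_tray, empty_tray's own z axis and vertical above 0.3 rad or height (world z) of any of laid_tray, empty_tray above 0.02 m).
It fails at once if a bystander (gauze stack, tape roll, kidney dish, clipper, pot) is shifted by more than 30 mm (distance of any of gauze_stack, tape_roll, kidney_dish, clipper, polish_paste from where it was at the start of the episode above 0.03 m).
It also fails if it takes over 42 s, if anything falls off the work surface, if the arm or the gripper's body presses on something with over 40 N, if the wrist force passes 120 N, or if a joint passes its speed limit or range.

## Working session

There is one attempt and no reset: what is moved stays moved. The work goes in short steps, Python scripts to look and compute and a tool call to move; the robot and the scene stay as the last step left them, time stands still between calls to the robot, and variables do not carry over. Pictures are saved under pics/ and viewed, at most 10 in all, crops included, and the job is handed in when it is done.

Besides the shell and the picture viewer there is one more tool, called after ">>>" as name([rows], argument=value, ...), one row to a line, values as JSON. send_rows: Moves the arm, as the interface text tells. Its arguments: {"type":"object","properties":{"slide":{"type":"array","items":{"type":"array","items":{"type":"number"}}},"roll":{"type":"array","items":{"type":"number"}},"claw":{"type":"array","items":{"type":"number"}},"force":{"type":"number"}},"required":["slide","roll","claw"]}

```bash
mkdir -p pics; ls; python3 - <<'E'
from station import bot
import cv2,numpy as np
o=bot.get_obs();print({k:np.round(v,3).tolist() for k,v in o.items()},bot.grip_depth)
for n in ["scene","top"]:
    cv2.imwrite(f"pics/{n}0.png",bot.read_camera(n)[:,:,::-1]); m=bot.camera_model(n); print(n,np.round(m["camera_matrix"],1).tolist(),np.round(m["camera_from_world"],3).tolist())
E
```

```text
pics
{'t': 0.0, 'q': [1.178, 0.478, 0.022, 1.556, -0.011, 1.109, -0.083], 'joint_vel': [-0.0, 0.002, -0.001, 0.0, 0.0, 0.001, 0.0], 'joint_torque': [-0.001, -59.646, 1.608, -28.12, 0.013, 0.009, -0.0], 'eef_pos': [0.189, -0.647, 0.23], 'tool_rot': [-0.001, 0.99, 0.142, -0.0], 'contact_force': [-1.002, 0.147, 0.091], 'torque': [0.015, -0.02, -0.001], 'grasp_force': 0.0, 'gripper_width': 1.001} 0.0187
scene [[476.1, 0.0, 328.5], [0.0, 476.1, 188.1], [0.0, 0.0, 1.0]] [[-0.474, -0.881, 0.006, 0.165], [-0.371, 0.193, -0.908, 0.297], [0.799, -0.433, -0.418, 0.59], [0.0, 0.0, 0.0, 1.0]]
top [[470.3, 0.0, 320.8], [0.0, 470.3, 202.8], [0.0, 0.0, 1.0]] [[0.004, -1.0, 0.003, -0.082], [-0.986, -0.004, -0.165, 0.573], [0.165, -0.002, -0.986, 1.141], [0.0, 0.0, 0.0, 1.0]]
```

View pics/scene0.png

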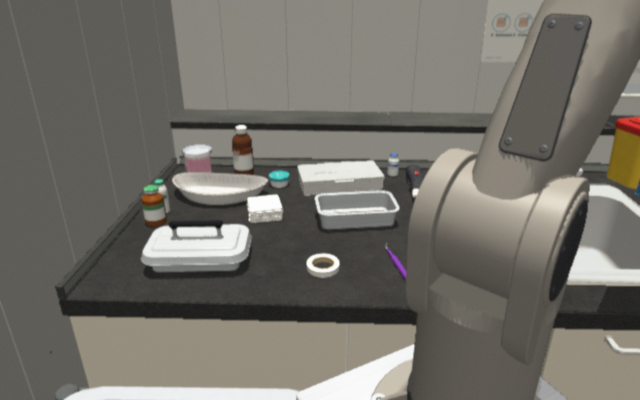

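View pics/top0.png

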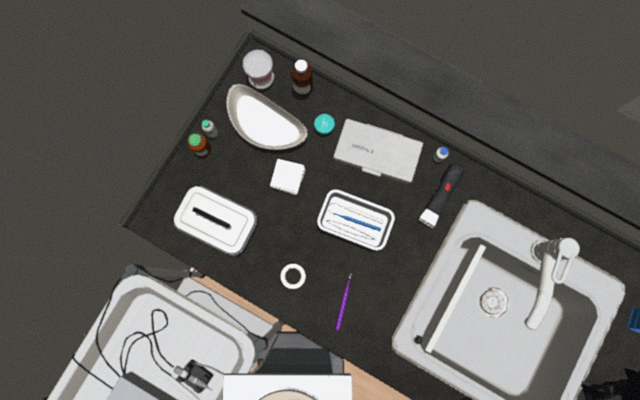

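The scene shows the covered tray with black handle at top (215,220) / scene (197,245), and the open tray with three slim instruments at top (356,219) / scene (357,208). The look-alikes are the closed white case (378,150), the kidney dish (265,120) and the purple pencil-like tool (345,302) on the counter. The open tray with the instruments matches laid_tray. Next I measure both and enlarge a crop to confirm.

```bash
cat > h.py <<'E'
import numpy as np,cv2
from station import bot
def ray(m,uv):
    K=m["camera_matrix"];T=np.array(m["camera_from_world"]);R=T[:3,:3]
    d=R.T@np.linalg.solve(K,[uv[0],uv[1],1.]);return -R.T@T[:3,3],d/np.linalg.norm(d)
def onz(m,uv,z):
    c,d=ray(m,uv);return c+d*(z-c[2])/d[2]
def tri(ms,uvs):
    A=np.zeros((3,3));b=np.zeros(3);L=[ray(m,u) for m,u in zip(ms,uvs)]
    for c,d in L: P=np.eye(3)-np.outer(d,d);A+=P;b+=P@c
    x=np.linalg.solve(A,b);return x,[np.linalg.norm(np.cross(x-c,d)) for c,d in L]
def blob(img,box,lo,hi):
    x0,y0,x1,y1=box;g=cv2.cvtColor(img[y0:y1,x0:x1],cv2.COLOR_RGB2GRAY)
    s=8;g=cv2.resize(g,None,fx=s,fy=s,interpolation=cv2.INTER_CUBIC)
    m=cv2.inRange(g,lo,hi);cs,_=cv2.findContours(m,cv2.RETR_EXTERNAL,cv2.CHAIN_APPROX_NONE)
    c=max(cs,key=cv2.contourArea)[:,0,:].astype(float);return (c+.5)/s-.5+[x0,y0]
def rect(m,c,z):
    """contour pixels -> world plane z -> centre, sizes (mm), long-side yaw (deg)"""
    p=np.array([onz(m,u,z)[:2] for u in c])*1000
    (cx,cy),(w,h),a=cv2.minAreaRect(p.astype(np.float32))
    if w<h: w,h,a=h,w,a+90
    return np.round([cx,cy,w,h,(a+90)%180-90],1)
E
python3 - <<'E'
from h import *
t=cv2.imread("pics/top0.png")[:,:,::-1].copy();s=cv2.imread("pics/scene0.png")[:,:,::-1].copy()
mt,ms=bot.camera_model("top"),bot.camera_model("scene")
hd=blob(t,(190,200,234,232),0,90);print("handle z.083",rect(mt,hd,.083))
cv=blob(t,(165,180,265,262),100,255);print("cover z.027",rect(mt,cv,.027))
la=blob(t,(312,185,402,255),100,255);print("laid z.042",rect(mt,la,.042))
hs=blob(s,(172,216,222,232),0,60)
ex=lambda c:(c[c[:,0].argmin()],c[c[:,0].argmax()])
print(ex(hd),ex(hs))
for a,b in zip(ex(hd),ex(hs)): print("handle end",tri([mt,ms],[a,b]))
ls=blob(s,(308,185,406,232),110,255);print(ex(ls),ex(la))
for a,b in zip(ex(la),ex(ls)): print("laid ends",tri([mt,ms],[a,b]))
big=cv2.resize(t[175:265,165:405],None,fx=3.3,fy=3.3,interpolation=2)
b2=cv2.resize(s[180:280,130:410],None,fx=2.8,fy=2.8,interpolation=2)
b2=cv2.resize(b2,(big.shape[1],280));cv2.imwrite("pics/crop1.png",np.vstack([big,b2])[:,:,::-1])
E
```

```text
handle z.083 [529.7 188.  100.7  11.1  64.1]
cover z.027 [532.9 191.9 199.4 126.1  64.1]
laid z.042 [ 533.2 -167.6  185.9  113.8   68.9]
(array([192.5625, 209.5625]), array([229.4375, 226.1875])) (array([171.5625, 219.5625]), array([221.4375, 224.3125]))
handle end (array([0.54790307, 0.22984795, 0.08791915]), [np.float64(0.0024649077235122047), np.float64(0.002464907723512133)])
handle end (array([0.51013916, 0.14413158, 0.0737324 ]), [np.float64(0.00024516212751237376), np.float64(0.00024516212751231244)])
(array([307.5625, 184.5625]), array([399.3125, 208.1875])) (array([316.3125, 220.1875]), array([394.8125, 217.4375]))
laid ends (array([ 0.52688377, -0.05885896,  0.10680523]), [np.float64(0.011547833475598358), np.float64(0.011547833475598323)])
laid ends (array([ 0.53797985, -0.28320359, -0.00567305]), [np.float64(0.010576645491316494), np.float64(0.01057664549131654)])
```

View pics/crop1.png

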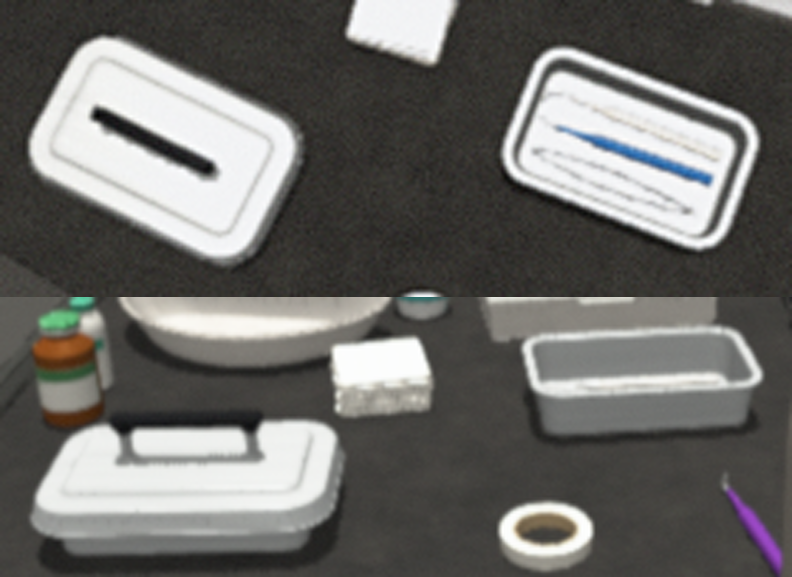

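Confirmed: the left item is the cover with its black handle. The right one is the open tray holding the blue curette and two steel instruments. The handle triangulates to about 0.081 m high, which matches the 0.078 given. I'll move clear of the faucet and look with the wrist camera over the laid tray.

>>> send_rows([
  [8,-25,-25],
  [18,-60,-55],
  [28,-95,-80],
  [40,-130,-100],
  [50,-165,-100],
  [60,-192,-100],
  [93,-207,-100],
  [130,-222,-100],
], roll=[-6.5,-13,-19.5,-26,-32.5,-39,-45.5,-52], claw=[1,1,1,1,1,1,1,1])

```text
t: 0.77
eef_pos: [0.2505, -0.3972, 0.3316]
tool_rot: [0.0, 0.827, 0.562, -0.001]
contact_force: [1.3, 0.0, -0.3]
gripper_width: 1.005
grasp_force: 0.0
```

>>> send_rows([
  [35,20,0],
  [70,40,0],
  [105,60,0],
  [140,80,0],
  [175,100,0],
  [205,118,0],
  [235,135,0],
  [250,145,0],
], roll=[0,0,0,0,0,0,0,0], claw=[1,1,1,1,1,1,1,1])

```text
t: 1.43
eef_pos: [0.4818, -0.2154, 0.3311]
tool_rot: [-0.0, 0.826, 0.563, 0.001]
contact_force: [-0.3, 0.1, -0.7]
gripper_width: 1.002
grasp_force: 0.0
```

```bash
python3 - <<'E'
from h import *
m=bot.camera_model("wrist");cv2.imwrite("pics/w1.png",bot.read_camera("wrist")[:,:,::-1])
np.savez("w1.npz",K=m["camera_matrix"],T=m["camera_from_world"])
print(np.round(bot.get_obs()["eef_pos"],4),np.round(m["camera_matrix"]),np.round(m["camera_from_world"],3), ray(m,(320,200)))
E
```

```text
[ 0.4836 -0.2139  0.331 ] [[280.   0. 324.]
 [  0. 280. 199.]
 [  0.   0.   1.]] [[ 0.931 -0.365  0.001 -0.527]
 [-0.347 -0.884  0.314 -0.096]
 [-0.114 -0.293 -0.949  0.467]
 [ 0.     0.     0.     1.   ]] (array([ 0.51010634, -0.14045219,  0.47387514]), array([-0.12786387, -0.29100705, -0.94813803]))
```

View pics/w1.png

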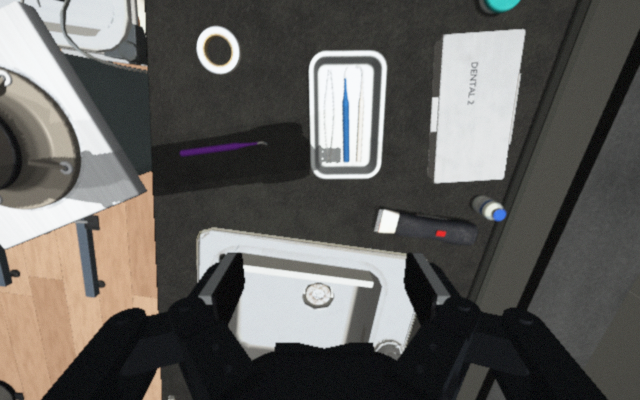

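The wrist view shows the open tray at (347,114), seen from nearly overhead, with the three instruments along its length. I'll measure its rim from this view and the top view.

```bash
python3 - <<'E'
from h import *
t=cv2.imread("pics/top0.png")[:,:,::-1].copy();w=cv2.imread("pics/w1.png")[:,:,::-1].copy()
mt=bot.camera_model("top");f=np.load("w1.npz");mw={"camera_matrix":f["K"],"camera_from_world":f["T"]}
for th in (110,140):
  a=blob(t,(312,185,402,255),th,255);b=blob(w,(300,40,396,190),th,255)
  for z in (.0,.03,.042,.055): print(th,z,rect(mt,a,z),rect(mw,b,z))
cen=lambda c:(lambda M:(M["m10"]/M["m00"],M["m01"]/M["m00"]))(cv2.moments(c.astype(np.float32)))
print(tri([mt,mw],[cen(a),cen(b)]))
E
```

```text
110 0.0 [ 538.8 -170.9  191.9  117.4   68.9] [ 537.8 -171.9  201.7  122.5   68.9]
110 0.03 [ 534.8 -168.6  187.2  114.5   68.9] [ 536.1 -169.9  188.9  114.8   68.9]
110 0.042 [ 533.2 -167.6  185.3  113.4   68.9] [ 535.4 -169.1  183.8  111.7   68.9]
110 0.055 [ 531.5 -166.7  183.3  112.1   68.9] [ 534.6 -168.3  178.3  108.3   68.9]
140 0.0 [ 538.7 -170.8  190.4  116.1   69. ] [ 537.8 -171.8  200.5  121.6   68.9]
140 0.03 [ 534.7 -168.5  185.7  113.2   69. ] [ 536.1 -169.8  187.8  113.9   68.9]
140 0.042 [ 533.2 -167.6  183.9  112.1   69. ] [ 535.4 -169.   182.8  110.9   68.9]
140 0.055 [ 531.4 -166.6  181.8  110.9   69. ] [ 534.6 -168.2  177.3  107.5   68.9]
(array([ 0.53974846, -0.16730931, -0.00055528]), [np.float64(0.004211088337977105), np.float64(0.004211088337977065)])
```

The rim sizes agree at z = 0.042 m (183 x 111 mm), giving a centre of (0.534, -0.168) and yaw of 69°. Next is the cover.

>>> send_rows([
  [40,-12,0],
  [80,-25,0],
  [120,-38,0],
  [160,-51,0],
  [200,-64,0],
  [240,-77,0],
  [275,-90,0],
  [305,-98,0],
], roll=[1,2,3,4,4.4,4.4,4.4,4.4], claw=[1,1,1,1,1,1,1,1])

```text
t: 2.15
eef_pos: [0.4997, 0.1033, 0.3314]
tool_rot: [-0.0, 0.848, 0.53, -0.0]
contact_force: [-0.1, 0.2, -0.6]
gripper_width: 1.001
grasp_force: 0.0
```

>>> send_rows([
  [0,0,0],
  [0,0,0],
  [0,0,20],
  [0,0,40],
  [0,0,60],
  [0,0,60],
  [0,0,60],
  [0,0,60],
], roll=[0,0,0,0,0,0,0,0], claw=[0.7,0.7,0.7,0.7,0.7,0.7,0.7,0.7])

```text
t: 2.82
eef_pos: [0.5014, 0.0993, 0.2723]
tool_rot: [0.0, 0.849, 0.529, 0.0]
contact_force: [1.0, 0.6, 0.4]
gripper_width: 0.702
grasp_force: 0.0
```

```bash
python3 - <<'E'
from h import *
m=bot.camera_model("wrist");w=bot.read_camera("wrist");cv2.imwrite("pics/w2.png",w[:,:,::-1])
np.savez("w2.npz",K=m["camera_matrix"],T=m["camera_from_world"])
o=bot.get_obs();print(np.round(o["eef_pos"],4),o["tool_rot"])
E
```

```text
[0.5016 0.0997 0.2726] [4.24656669e-04 8.48732793e-01 5.28821143e-01 8.14788165e-04]
```

View pics/w2.png

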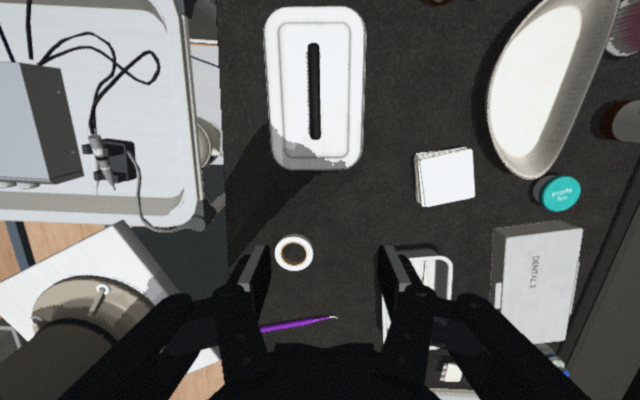

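The wrist view shows the handle bar at columns 308–320, rows 43–139, centred on the cover.

```bash
python3 - <<'E'
from h import *
t=cv2.imread("pics/top0.png")[:,:,::-1].copy();w=cv2.imread("pics/w2.png")[:,:,::-1].copy()
mt=bot.camera_model("top");f=np.load("w2.npz");mw={"camera_matrix":f["K"],"camera_from_world":f["T"]}
a=blob(t,(190,200,234,232),0,100);b=blob(w,(300,34,330,146),0,90)
for z in (.07,.078,.083,.09): print(z,rect(mt,a,z),rect(mw,b,z))
e=lambda c,k:[c[c[:,k].argmin()],c[c[:,k].argmax()]]
ea,eb=e(a,0),e(b,1)
for p,q in zip(ea,eb): print("end",tri([mt,mw],[p,q]))
E
```

```text
0.07 [531.3 190.9 102.6  11.9  64.1] [532.2 188.9 103.3  13.2  64.3]
0.078 [530.2 189.  101.9  11.9  64.1] [532.3 188.5 100.9  12.9  64.3]
0.083 [529.5 187.9 101.4  11.8  64.1] [532.3 188.2  99.4  12.7  64.3]
0.09 [528.6 186.2 100.8  11.7  64.1] [532.4 187.9  97.3  12.5  64.3]
end (array([0.55277725, 0.23763183, 0.06610975]), [np.float64(0.0012218649044258764), np.float64(0.001221864904426099)])
end (array([0.50926858, 0.14327302, 0.07523704]), [np.float64(1.080078610339072e-05), np.float64(1.0800786103196165e-05)])
```

>>> send_rows([
  [30,-4,10],
  [60,-8,35],
  [93,-12,65],
  [93,-12,100],
  [93,-12,130],
  [93,-12,142],
  [93,-12,142],
  [93,-12,142],
], roll=[0,-0.4,-0.4,-0.4,-0.4,-0.4,-0.4,-0.4], claw=[0.7,0.7,0.7,0.7,0.7,0.7,0.7,0.7])

```text
t: 3.53
eef_pos: [0.5318, 0.1888, 0.1305]
tool_rot: [0.0, 0.847, 0.532, 0.0]
contact_force: [1.0, -0.6, 0.8]
gripper_width: 0.701
grasp_force: 0.0
```

```bash
python3 - <<'E'
from h import *
m=bot.camera_model("wrist");w=bot.read_camera("wrist");cv2.imwrite("pics/w3.png",w[:,:,::-1])
np.savez("w3.npz",K=m["camera_matrix"],T=m["camera_from_world"])
o=bot.get_obs();print(np.round(o["eef_pos"],4),o["tool_rot"])
p=o["eef_pos"]
for z in(.083,.06):
  c=m["camera_from_world"]@np.r_[p[:2],z,1];c=m["camera_matrix"]@c[:3];print(z,c[:2]/c[2])
E
```

```text
[0.5324 0.1891 0.1314] [3.87130978e-04 8.46825887e-01 5.31868016e-01 1.47648510e-03]
0.083 [325.41955365 220.27618293]
0.06 [325.22130377 209.30134107]
```

View pics/w3.png

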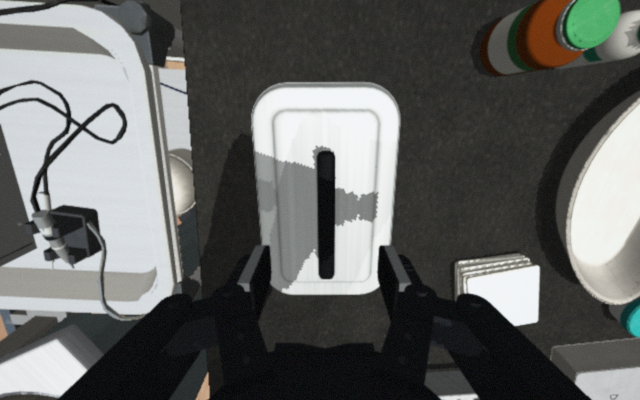

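The bar is centred between the fingers at (326,213), aligned with them. Descend and grasp.

>>> send_rows([
  [0,0,18],
  [0,0,36],
  [0,0,52],
  [0,0,64],
  [0,0,71],
  [0,0,72],
  [0,0,72],
  [0,0,72],
], roll=[0,0,0,0,0,0,0,0], claw=[0.7,0.7,0.7,0.7,0.7,0.7,0.5,0.35], force=40)

```text
t: 4.25
eef_pos: [0.5317, 0.1893, 0.0584]
tool_rot: [0.0, 0.847, 0.532, 0.001]
contact_force: [-0.5, 0.9, -0.5]
gripper_width: 0.429
grasp_force: 0.0
```

>>> send_rows([
  [0,0,0],
  [0,0,0],
  [0,0,0],
  [0,0,0],
  [0,0,0],
  [0,0,0],
  [0,0,0],
  [0,0,0],
], roll=[0,0,0,0,0,0,0,0], claw=[0.25,0.15,0.1,0.05,0,0,0,0], force=60)

```text
t: 4.92
eef_pos: [0.532, 0.189, 0.0584]
tool_rot: [0.0, 0.847, 0.532, 0.001]
contact_force: [0.8, -1.5, 6.2]
gripper_width: 0.135
grasp_force: 58.7
```

Gripped at about 12 mm. Lift straight up.

>>> send_rows([
  [0,0,-4],
  [0,0,-10],
  [0,0,-18],
  [0,0,-28],
  [0,0,-40],
  [0,0,-54],
  [0,0,-68],
  [0,0,-80],
], roll=[0,0,0,0,0,0,0,0], claw=[0,0,0,0,0,0,0,0])

```text
t: 5.58
eef_pos: [0.5313, 0.1892, 0.1395]
tool_rot: [0.0, 0.847, 0.532, 0.001]
contact_force: [0.8, 0.1, -2.6]
gripper_width: 0.136
grasp_force: 58.7
```

>>> send_rows([
  [0,0,-10],
  [0,0,-15],
  [0,0,-15],
  [0,0,-15],
  [0,0,-15],
  [0,0,-15],
  [0,0,-15],
  [0,0,-15],
], roll=[0,0,0,0,0,0,0,0], claw=[0,0,0,0,0,0,0,0])

```text
t: 6.25
eef_pos: [0.5306, 0.1888, 0.1518]
tool_rot: [-0.0, 0.847, 0.532, -0.0]
contact_force: [0.3, 0.3, -2.9]
gripper_width: 0.135
grasp_force: 58.8
```

```bash
python3 - <<'E'
from h import *
s=bot.read_camera("scene");t=bot.read_camera("top")
a=cv2.resize(s[150:300,120:420],(780,390));b=cv2.resize(t[165:275,150:420],(516,210))
b=np.pad(b,((0,0),(0,264),(0,0)));cv2.imwrite("pics/s4.png",np.vstack([a,b])[:,:,::-1])
o=bot.get_obs();print(np.round(o["eef_pos"],4),np.round(o["tool_rot"],4),o["contact_force"],o["torque"],o["grasp_force"])
E
```

```text
[0.5308 0.1889 0.152 ] [-1.000e-04  8.466e-01  5.323e-01 -2.000e-04] [ 0.42234201  0.28157245 -2.73035428] [ 0.04820944 -0.02055767  0.00111459] 58.752906918525696
```

View pics/s4.png

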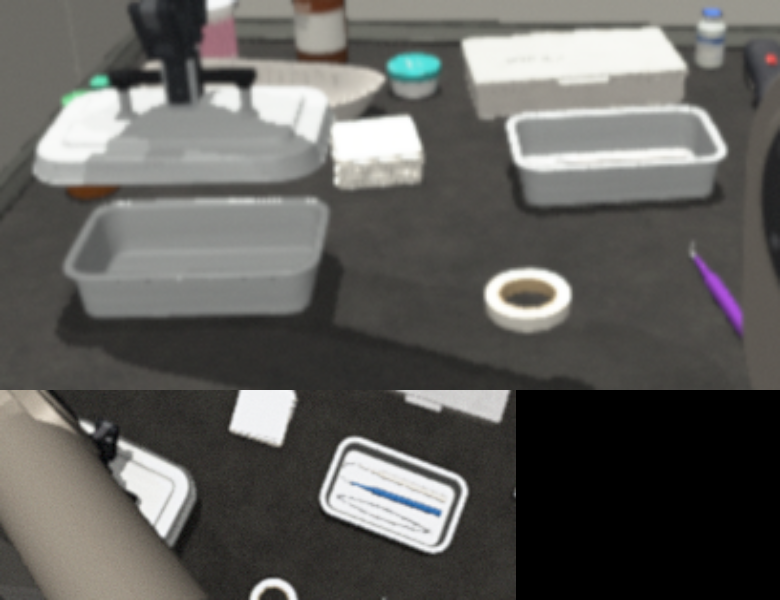

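Cover hangs level from the gripper, the empty tray stayed standing, and the weight reads about 2.7 N. Carry it over.

>>> send_rows([
  [-10,5,0],
  [-30,15,0],
  [-58,29,0],
  [-88,44,0],
  [-118,59,0],
  [-148,74,0],
  [-178,88,0],
  [-208,103,0],
], roll=[-0.5,-1,-1.5,-2,-2.5,-3,-3.5,-4], claw=[0,0,0,0,0,0,0,0])

```text
t: 7.02
eef_pos: [0.5333, -0.0447, 0.1523]
tool_rot: [0.0, 0.827, 0.562, -0.0]
contact_force: [0.0, 1.2, -3.6]
gripper_width: 0.139
grasp_force: 58.7
```

>>> send_rows([
  [-30,16,0],
  [-58,30,0],
  [-82,42,0],
  [-100,50,0],
  [-107,54,0],
  [-107,54,0],
  [-107,54,0],
  [-107,54,0],
], roll=[-0.4,-0.7,-0.7,-0.7,-0.7,-0.7,-0.7,-0.7], claw=[0,0,0,0,0,0,0,0])

```text
t: 7.68
eef_pos: [0.5444, -0.1602, 0.1524]
tool_rot: [-0.0, 0.823, 0.568, 0.0]
contact_force: [0.8, 0.5, -2.6]
gripper_width: 0.136
grasp_force: 58.7
```

>>> send_rows([
  [0,0,3],
  [0,0,10],
  [0,0,20],
  [0,0,28],
  [0,0,32],
  [0,0,32],
  [0,0,32],
  [0,0,32],
], roll=[0,0,0,0,0,0,0,0], claw=[0,0,0,0,0,0,0,0])

```text
t: 8.35
eef_pos: [0.5445, -0.1625, 0.1205]
tool_rot: [0.0, 0.824, 0.567, 0.0]
contact_force: [0.1, -0.2, -4.2]
gripper_width: 0.137
grasp_force: 58.6
```

```bash
python3 - <<'E'
from h import *
m=bot.camera_model("wrist");w=bot.read_camera("wrist");cv2.imwrite("pics/w5.png",w[:,:,::-1])
np.savez("w5.npz",K=m["camera_matrix"],T=m["camera_from_world"])
s=bot.read_camera("scene");cv2.imwrite("pics/s5.png",np.vstack([cv2.resize(s[150:260,270:450],(589,360)),cv2.resize(w[:260,140:540],(589,240)) ])[:,:,::-1] if 0 else np.vstack([cv2.resize(s[160:250,280:440],(533,300)),cv2.resize(w[:225,120:520],(533,300))])[:,:,::-1])
o=bot.get_obs();print(np.round(o["eef_pos"],4),2*np.degrees(np.arctan2(o["tool_rot"][2],o["tool_rot"][1])),o["tool_rot"],o["contact_force"])
E
```

```text
[ 0.5446 -0.1626  0.1207] 69.01013452737115 [2.90484432e-04 8.24076026e-01 5.66479075e-01 2.77958017e-04] [ 0.58905537 -0.0989225  -3.47995893]
```

View pics/s5.png

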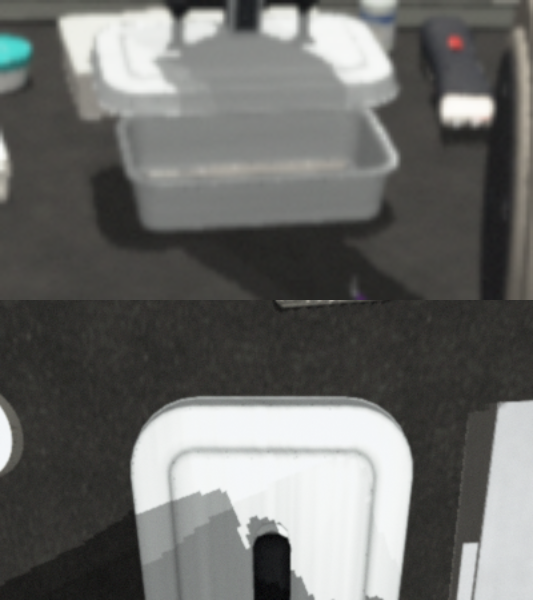

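I'm still 9 mm off because the frame rolled during the second call. Correct that, and lower to just above the rim.

>>> send_rows([
  [-4,-4,0],
  [-8,-7,0],
  [-8,-7,10],
  [-8,-7,22],
  [-8,-7,32],
  [-8,-7,36],
  [-8,-7,36],
  [-8,-7,36],
], roll=[0,0,0,0,0,0,0,0], claw=[0,0,0,0,0,0,0,0])

```text
t: 9.12
eef_pos: [0.5347, -0.1672, 0.0837]
tool_rot: [-0.001, 0.824, 0.567, -0.0]
contact_force: [-0.4, 0.5, -2.9]
gripper_width: 0.138
grasp_force: 58.6
```

```bash
python3 - <<'E'
from h import *
s=bot.read_camera("scene")
o=bot.get_obs();p=o["eef_pos"];print(np.round(p,4),2*np.degrees(np.arctan2(o["tool_rot"][2],o["tool_rot"][1])),o["contact_force"])
m=bot.camera_model("scene")
# predicted skirt-edge outline (198x126, at its height) and tray rim (182x110 at .042) side by side with the picture
def outl(c,yaw,L,W,z):
    q=cv2.boxPoints(((c[0],c[1]),(L,W),yaw));P=np.c_[q,np.full(4,z)];T=m["camera_from_world"]
    r=(T[:3,:3]@P.T).T+T[:3,3];r=(m["camera_matrix"]@r.T).T;return r[:,:2]/r[:,2:]
print("rim corners",outl((.5345,-.1684),68.9,.182,.110,.042).round(1).tolist())
print("skirt corners",outl(p,69,.198,.126,p[2]-.0314).round(1).tolist())
cv2.imwrite("pics/s6.png",cv2.resize(s[160:240,290:430],None,fx=5.6,fy=5.6,interpolation=2)[:,:,::-1])
E
```

```text
[ 0.5351 -0.1672  0.0842] 69.0397375899256 [ 0.36243941 -1.22292222 -3.3455438 ]
rim corners [[401.1, 209.7], [389.0, 188.5], [312.7, 192.2], [317.7, 214.1]]
skirt corners [[405.5, 206.7], [391.1, 182.8], [308.4, 186.8], [313.7, 211.6]]
```

View pics/s6.png

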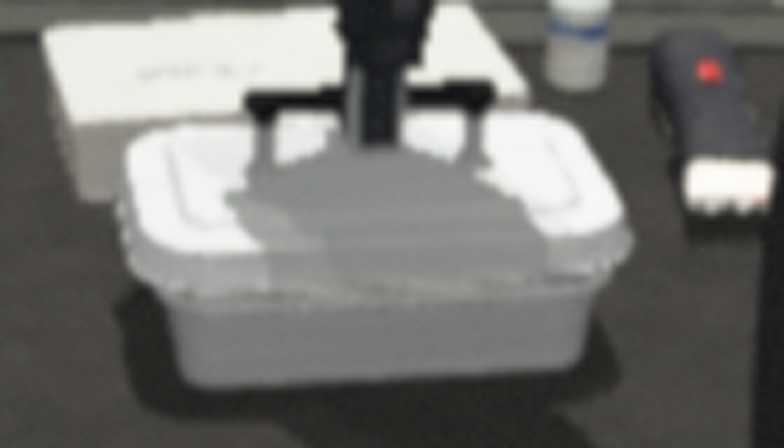

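Skirt overhang looks even on both sides (about 20–24 px enlarged at columns 135 and 632). Lower slowly.

>>> send_rows([
  [0,0,2],
  [0,0,4],
  [0,0,6],
  [0,0,8],
  [0,0,10],
  [0,0,12],
  [0,0,14],
  [0,0,14],
], roll=[0,0,0,0,0,0,0,0], claw=[0,0,0,0,0,0,0,0])

```text
t: 9.83
eef_pos: [0.5345, -0.1675, 0.0698]
tool_rot: [-0.0, 0.824, 0.567, -0.0]
contact_force: [-0.4, -0.8, -4.1]
gripper_width: 0.137
grasp_force: 58.7
```

No contact; the skirt is over the rim.

>>> send_rows([
  [0,0,1],
  [0,0,2],
  [0,0,3],
  [0,0,4],
  [0,0,5],
  [0,0,6],
  [0,0,7],
  [0,0,7],
], roll=[0,0,0,0,0,0,0,0], claw=[0,0,0,0,0,0,0,0])

```text
t: 10.5
eef_pos: [0.5347, -0.1675, 0.0631]
tool_rot: [-0.0, 0.824, 0.567, -0.0]
contact_force: [0.6, 0.0, -2.6]
gripper_width: 0.136
grasp_force: 58.7
```

>>> send_rows([
  [0,0,0.5],
  [0,0,1],
  [0,0,1.5],
  [0,0,2],
  [0,0,2.5],
  [0,0,3],
  [0,0,3],
  [0,0,3],
], roll=[0,0,0,0,0,0,0,0], claw=[0,0,0,0,0,0,0,0])

```text
t: 11.17
eef_pos: [0.5348, -0.1675, 0.0603]
tool_rot: [0.0, 0.824, 0.567, 0.0]
contact_force: [1.3, 1.2, -2.7]
gripper_width: 0.141
grasp_force: 58.7
```

>>> send_rows([
  [0,0,0.5],
  [0,0,1],
  [0,0,1.5],
  [0,0,1.8],
  [0,0,2],
  [0,0,2],
  [0,0,2],
  [0,0,2],
], roll=[0,0,0,0,0,0,0,0], claw=[0,0,0,0,0,0,0,0])

```text
t: 11.83
eef_pos: [0.5348, -0.1675, 0.0584]
tool_rot: [0.0, 0.824, 0.567, -0.0]
contact_force: [-2.1, 0.0, -0.2]
gripper_width: 0.141
grasp_force: 59.0
```

Load has come off at z = 0.0584, the same height as at the grasp: seated. Nudge 0.5 mm and release.

>>> send_rows([
  [0,0,0.3],
  [0,0,0.5],
  [0,0,0.5],
  [0,0,0.5],
  [0,0,0.5],
  [0,0,0.5],
  [0,0,0.5],
  [0,0,0.5],
], roll=[0,0,0,0,0,0,0,0], claw=[0,0,0,0.16,0.2,0.3,0.45,0.6])

```text
t: 12.5
eef_pos: [0.535, -0.1675, 0.0578]
tool_rot: [0.0, 0.824, 0.567, 0.0]
contact_force: [-0.7, -0.2, -0.2]
gripper_width: 0.572
grasp_force: 0.0
```

>>> send_rows([
  [0,0,0],
  [0,0,0],
  [0,0,-5],
  [0,0,-20],
  [0,0,-45],
  [0,0,-75],
  [0,0,-110],
  [0,0,-130],
], roll=[0,0,0,0,0,0,0,0], claw=[0.7,0.7,0.7,0.7,0.7,0.7,0.7,0.7])

```text
t: 13.17
eef_pos: [0.5361, -0.1674, 0.1916]
tool_rot: [0.001, 0.824, 0.567, 0.001]
contact_force: [1.4, -0.1, 0.3]
gripper_width: 0.697
grasp_force: 0.0
```

>>> send_rows([
  [-20,0,-20],
  [-50,0,-40],
  [-70,0,-60],
  [-70,0,-60],
  [-70,0,-60],
  [-70,0,-60],
  [-70,0,-60],
  [-70,0,-60],
], roll=[0,0,0,0,0,0,0,0], claw=[0.7,0.7,0.7,0.7,0.7,0.7,0.7,0.7])

```text
t: 13.83
eef_pos: [0.5097, -0.2314, 0.2469]
tool_rot: [-0.001, 0.823, 0.567, -0.0]
contact_force: [-0.5, 0.6, -0.4]
gripper_width: 0.696
grasp_force: 0.0
```

```bash
python3 - <<'E'
from h import *
m=bot.camera_model("wrist");w=bot.read_camera("wrist");s=bot.read_camera("scene")
b=blob(w,(308,20,332,150),0,90)
try: print("handle wrist",rect(m,b,.083))
except Exception as e: print(e)
print(np.round(bot.get_obs()["eef_pos"],4),bot.get_obs()["contact_force"])
cv2.imwrite("pics/s7.png",np.vstack([cv2.resize(s[160:240,290:430],(525,300),interpolation=2),cv2.resize(w[:240,110:530],(525,300))])[:,:,::-1])
E
```

```text
handle wrist [ 536.5 -159.6   82.7   12.3   69. ]
[ 0.5098 -0.2318  0.2471] [-0.33265489 -1.26803825  0.09100965]
```

View pics/s7.png

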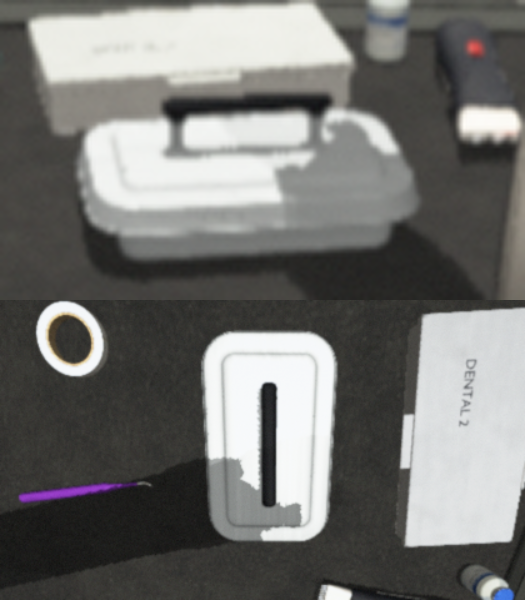

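The cover sits level with its skirt over the rim, just as it did on the first tray. Its yaw of 69.0° matches the tray's 68.9°. The handle centre reading is off only because my crop cut the bar short. The robot is clear, so I'm handing in.

```bash
python3 -c "
from station import bot
print(bot.hand_in())"
```

```text
the job is handed in; nothing more can be done
None
```

I moved the cover from the empty tray to the laid tray, lowered it under control until it took its own weight, and handed the job in at about 14 s; the final views show it level with its skirt over the rim, but the hand-in returned no verdict.

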